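Tip the rinsed lemons out of the rack's draining tub

TASK

The rinsed lemons in the tipping tub of the wire rack have drained. Pinch the tub's grip so that its release button stays pressed in, swing the tub past its catch and right over until all three lemons have rolled into the wooden tray, then ease it back without letting it fall, still holding the button in, past the catch until it is fully home upright; let go so that the button springs out. Leave the spice jar on the shelf above standing where it is.

Things in the scene. Friction and masses are not known exactly. Their poses are not given: they have to be found in the camera images.
- rack: Fixed steel tube rack, 170 mm long (x), 160 wide (y), 450 high. Origin: on the worktop under the hinge; x points the way the tub tips (the tray lies that way), y along the hinge, z up. A wire shelf stands over the tub: x -53 to 38 mm, y -79 to 79, underside 419 mm up; behind it (x below -60) the space above is open, so a tool must lean back, away from the shelf, to follow the grip under it.
- tub_hinge (a point): Middle of the tub's hinge axis, 170 mm above the worktop, over the rack's origin. The axis runs along the rack's y.
- tub (a joint): Tub's angle about its hinge: 0 = home upright, grows as its back rises and it tips to the rack's +x; stop at 1.55 rad. The lemons roll out at 1.2 to 1.4. A sprung roller catch resists from 0 to 0.38 rad both ways (about 9 N at the grip going out, 4 N coming in); short of it, let go, the tub rests at 0.37. Tipped, it falls back hard if let go (3 to 4 N at the grip).
- tub_grip (a point): Middle of the grip at the tub's back: a barrel 27 mm thick lying across, parallel to the hinge, on a stem from the back wall 42 mm away. Rack frame, tub home: 100 mm behind (-x) and 35 mm above the hinge; it swings round the hinge at 106 mm radius. Its flat ends, at y = +23 and -29 mm, are to be pinched along y: the barrel can then turn between the fingers as the tub swings.
- release_button (a joint): Flat press button, 24 mm across, that is the grip's -y end: 0 = sprung out, 0.006 m = pressed right in, when the grip is 46 mm long. Takes 5 N to start, 12 N to hold in; pinch with 30 N or more. Pressed, it draws the safety bolt clear. Not pressed, the bolt stops the tub leaving home (beyond 0.03 rad) and on the way back stops it at 0.26 rad.
- button_face (a point): Middle of the button's outer face, 29 mm from the grip's middle (tub_grip) toward the rack's -y while it is out.
- tub_lip (a point): Middle of the tub's pouring lip: tub home, 130 mm in front (+x) of the hinge and 24 mm above it. The tub is a perforated steel skip, 116 mm wide, back wall 58 mm behind the hinge and 45 above it, floor 58 below.
- tray: Dark, heavy wooden tray that does not shift, 210 x 220 mm, walls 38 mm high and 8 thick, brass handles at the sides. Origin: middle of its underside; x is the way the lemons come. It stands on the worktop in front of the rack, under the lip.
- lemon_a: Lemon, 78 x 55 x 56 mm, in the tub at the start. Origin on its skin, 28 mm from its middle along its own -z; it rolls, so the middle is the better guide.
- lemon_b: Lemon, 83 x 58 x 58 mm, in the tub at the start. Origin on its skin, 29 mm from its middle along its own -z.
- lemon_c: Lemon, 78 x 55 x 56 mm, lying on the other two at the start. Origin on its skin, 28 mm from its middle along its own -z.
- spice_jar: Spice jar with a green cap, 46 mm across, 106 high, standing loose on the wire shelf over the tub. Origin: middle of its underside.
Mind the look-alikes: they are no part of the job. What is shaped like the lemon_c but red is not meant.

How it is judged (in metres and radians):
On the way:
1. the tub is tipped right over under the shelf (about 60 degrees or more) (value of joint tub above 1 rad), for 0.3 s.
At the end, for the whole second after the job is handed in: The tub is home upright (joint tub below 0.06 rad) with its release button sprung out (under 1.5 mm), and all three lemons lie at rest inside the tray's walls (value of joint tub below 0.06 rad and value of joint release_button below 0.0015 m and x of lemon_a in the frame of tray between -0.1 and 0.1 m and y of lemon_a in the frame of tray between -0.105 and 0.105 m and z of each of lemon_a, lemon_b, lemon_c in the frame of tray below 0.1 m and linear speed of each of lemon_a, lemon_b, lemon_c below 0.05 m/s and x of lemon_b in the frame of tray between -0.1 and 0.1 m and y of lemon_b in the frame of tray between -0.105 and 0.105 m and x of lemon_c in the frame of tray between -0.1 and 0.1 m and y of lemon_c in the frame of tray between -0.105 and 0.105 m); the robot touches nothing.
It fails at once if the tub falls back: it swings down faster than 3 rad/s before it reaches the catch (velocity of joint tub below -3 rad/s and value of joint tub above 0.45 rad).
It fails at once if the spice jar on the shelf is shifted over 20 mm or knocked over (distance of spice_jar from where it was at the start of the episode above 0.02 m).
It also fails if it takes over 45 s, if anything falls off the work surface, if the arm or the gripper's body presses on something with over 40 N, if the wrist force passes 120 N, or if a joint passes its speed limit or range.

ROBOT

A 6-joint arm with a two-finger parallel gripper is mounted at the origin on a cart in front of the work surface, level with it; the furniture and walls round the work are solid. World frame = base frame: x ahead of the robot, y to its left, z up, the work surface at z = 0. Lengths are in mm, angles in rad, forces in N, time in s.
With the tool pointing down it reaches from about 350 to 950 mm from the base axis. Payload 17.4 kg.
Tool frame: the origin (TCP) lies between the finger pads; the fingertips stand 17 mm ahead of it and the grasp point (between the pads) lies 2 mm behind it; z points along the fingers, y is the line along which they close (so a half turn about z gives the same grasp; the last joint's range is limited). The gripper opens to 93 mm and grips with 3 to 60 N. Pads are 15 mm wide; open, the fingers measure 128 mm over their backs; the gripper's body (75 mm by 188 mm) begins 65 mm behind the grasp point.
Start: joints at [-1.302, 0.116, 1.442, -0, 1.584, -0.038], TCP at [203.847, -643.49, 235.646] pointing down, gripper open.
Joint ranges: [-2.83, 2.83], [-0.83, 2.19], [0.07, 2.5], [-1.14, 4.28], [0.01, 3], [-2.97, 2.97]. Speed limits (rad/s): [1.89, 1.89, 2.22, 3.14, 3.14, 3.14].

INTERFACE

Orientations are given as [roll, pitch, yaw] about the fixed x, y, z axes, in that order (R = Rz(yaw) Ry(pitch) Rx(roll)).
In Python, from cell import * gives the robot as it stands. The module is installed in compiled form; this text tells all that it offers.
- The arm moves only by the tool drive_tool, never from a script. Its argument "series" is a list that holds one entry, the list of rows, each a list of 5 numbers: the gripper command: -1 is fully open, 1 is shut, values between are in proportion, then the shift along the tool's x, y, z in cm, then the turn about the tool's z in rad. In form: [[[claw, dx, dy, dz, roll], ...]]. A call has 1 to 8 rows; each row is the pose to reach, as a shift and turn from the pose commanded when the call began, along the tool's axes at that moment; what a row does not reach only later rows make up. A row lasts 1/10 s, in which the tool goes at most 50 mm and 8.59 degrees, less where a joint would pass 70% of its speed; a pose out of reach is approached as far as the arm can. A call with a gripper value outside its range is refused whole. The fingers move at their own pace and stop on an object; "squeeze" is the grip in N (left out, the last holds). Time passes only in rows, so rows that repeat a pose let the fingers close. It gives the time, the measured TCP pose, the force, the opening and the grip force at its end, in the units of the state.
- read_state(): the state, without advancing time (a new reading comes with each control period).
- get_image(name): name is "scene" or "top"; returns a dict with "img" (480x640x3 uint8, red, green, blue), "K" (3x3 intrinsics, pixels), "extrinsics" (4x4, takes a point from camera to world coordinates). Camera axes: x right, y down, z forward; pixel columns grow to the right and rows downward; lengths in mm; the calibration is good to about 2 mm. A picture is of the moment at which its call begins. There is no depth.
- hand_in(): hands the job in; it is judged then, once.
The state is a dict: "clock": time; "joints": joint angles; "qd": joint speeds; "tau": joint torques, N m; "tool_pos": TCP position; "orientation": TCP orientation; "contact_force": force on the tool from outside, world axes, zero at the start; "torque": the same for the moment, N m; "gripper_width": finger opening in mm; "grasp_force": force on a finger pad.
Only numpy, scipy, OpenCV 4.12 (cv2) and the standard library are available. Lean on these libraries where they do the work, as an engineer would, in place of code of your own. Each camera call takes 0.05 s, during which the arm holds its last target. There are 200 camera calls.

## Working session

There is one attempt and no reset: what is moved stays moved. The work goes in short steps, Python scripts to look and compute and a tool call to move; the robot and the scene stay as the last step left them, time stands still between calls to the robot, and variables do not carry over. Pictures are saved under pics/ and viewed, at most 10 in all, crops included, and the job is handed in when it is done.

Besides the shell and the picture viewer there is one more tool, called after ">>>" by a JSON object that holds its "op" and its "data". drive_tool: Moves the arm, as the interface text tells. Its arguments: {"type":"object","properties":{"series":{"type":"array"},"squeeze":{"type":"number"}},"required":["series"]}

```bash
mkdir -p pics; ls
python3 - <<'E'
from cell import *
import cv2,json
print(read_state())
for n in("scene","top"):
    d=get_image(n);cv2.imwrite(f"pics/{n}0.png",d["img"][:,:,::-1]);print(n,d["K"].tolist(),d["extrinsics"].round(4).tolist())
E
```

```text
pics
{'clock': 0.0, 'joints': array([-1.30180334e+00,  1.16477650e-01,  1.44224339e+00, -1.04290571e-05,
        1.58400129e+00, -3.77956370e-02]), 'qd': array([-5.50036632e-04, -5.54977623e-05, -2.71937838e-03, -1.52017849e-04,
       -1.24137014e-03,  9.27270736e-05]), 'tau': array([ 3.31176307e-03, -7.21251225e+01, -6.22601080e+01,  7.81193515e-02,
        2.38959066e-02, -9.80755590e-05]), 'tool_pos': array([ 203.7930076 , -643.31309224,  234.92437164]), 'orientation': array([-3.14046339e+00, -3.22658398e-05,  3.06788476e-01]), 'contact_force': array([-0.01575255,  0.06392107, -0.14714444]), 'torque': array([ 0.03638955, -0.05633725, -0.00778663]), 'grasp_force': 0.0, 'gripper_width': 92.76308329823253}
scene [[548.7687454223008, 0.0, 310.8199386047885], [0.0, 548.7687454223008, 234.50089075649842], [0.0, 0.0, 1.0]] [[0.8905, -0.2691, 0.3668, 244.1856], [-0.4548, -0.5046, 0.7339, -986.8528], [-0.0124, -0.8203, -0.5717, 820.3164], [0.0, 0.0, 0.0, 1.0]]
top [[542.6596234309491, 0.0, 314.7426307433476], [0.0, 542.6596234309491, 242.33007364917785], [0.0, 0.0, 1.0]] [[-0.1285, -0.8877, 0.4421, 160.0915], [-0.9917, 0.1109, -0.0655, -153.4291], [0.0091, -0.4469, -0.8945, 1179.6873], [0.0, 0.0, 0.0, 1.0]]
```

View pics/scene0.png

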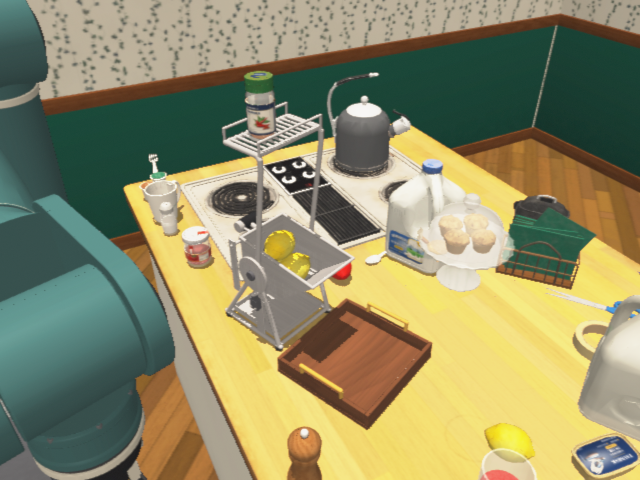

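View pics/top0.png

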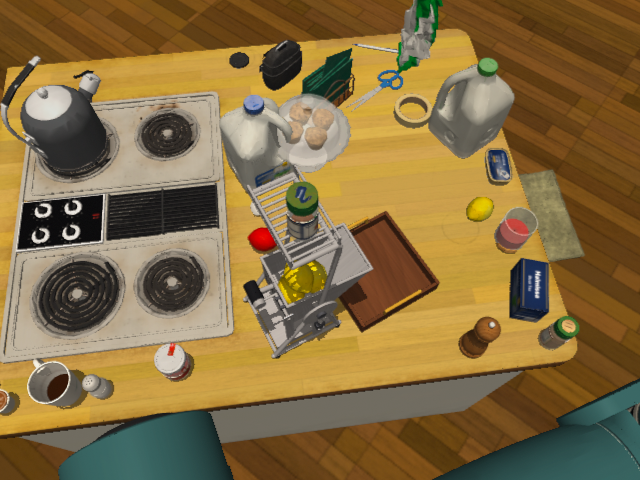

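Scene: the rack stands mid-left with the tub at (290,255), the jar at (260,105) and the tray at (355,360). Top: the grip barrel is at about (256,293), the jar at (302,205) and the tray at (385,270). I'll enlarge the rack area in both views.

Run:
```python
import cv2,numpy as np
a=cv2.imread("pics/top0.png")[165:365,235:385];b=cv2.imread("pics/scene0.png")[60:350,215:360]
o=np.hstack([cv2.resize(a,(435,580),interpolation=3),cv2.resize(b,(290,580),interpolation=3)])
cv2.imwrite("pics/crop0.png",o)
```

```text
(no output)
```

View pics/crop0.png

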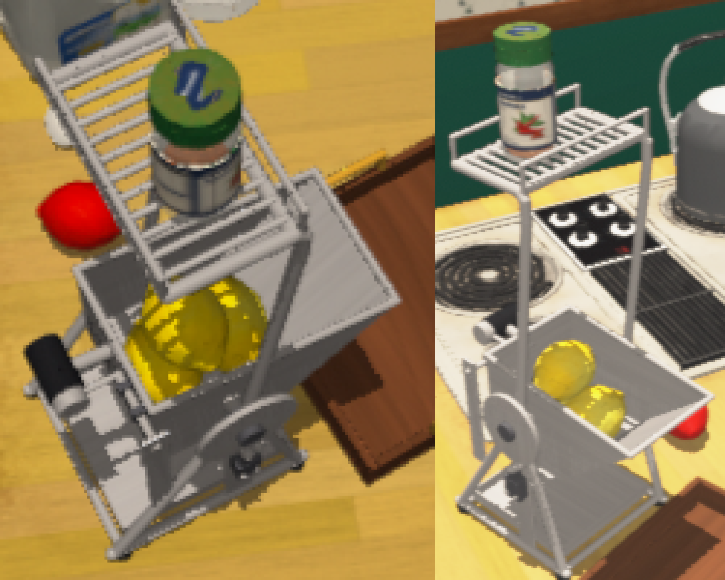

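```bash
cat > h.py <<'E'
from cell import *
import numpy as np,cv2
C={"scene":0,"top":0}
def cam(n):
    if not C[n]: C[n]=get_image(n)
    return C[n]
def ray(n,p):
    d=cam(n);E=d["extrinsics"];v=E[:3,:3]@np.linalg.solve(d["K"],[p[0],p[1],1]);return E[:3,3],v/np.linalg.norm(v)
def plane(n,p,z):
    o,v=ray(n,p);return o+v*(z-o[2])/v[2]
def tri(p,q):
    A=0;b=0
    for n,x in(("scene",p),("top",q)):
        o,v=ray(n,x);M=np.eye(3)-np.outer(v,v);A=A+M;b=b+M@o
    return np.linalg.solve(A,b)
def proj(n,P):
    d=cam(n);E=d["extrinsics"];c=d["K"]@(E[:3,:3].T@(np.array(P)-E[:3,3]));return c[:2]/c[2]
E
python3 - <<'E'
from h import *
np.set_printoptions(precision=1,suppress=True)
print("lip-",tri((352.5-40,287.5),(372.2,268.4)),plane("top",(372.2,268.4),195),plane("scene",(312.5,287.5),195))
print("lip+",tri((352.5,258),(343.6,224.3)),plane("top",(343.6,224.3),195),plane("scene",(352.5,258),195))
print("back+",plane("top",(260.9,257.4),215));print("back-",plane("top",(286.7,307),215))
print("barrel",plane("top",(254.3,293.3),205),plane("scene",(242.5,222),205))
for p in((275.7,356.4),(337.8,324.7),(245.3,300)):print("foot",plane("top",p,5))
for p in((229,312),(282,347),(328,310)):print("footS",plane("scene",p,5))
for p in((388,212),(437,283),(358,328)):print("trayT",plane("top",p,38))
for p in((347,302),(431,352),(367,421),(280,360)):print("trayS",plane("scene",p,38))
E
```

```text
lip- [ 574.3 -330.9  196. ] [ 575.4 -331.2  195. ] [ 574.2 -330.1  195. ]
lip+ [ 679.8 -289.8  195.4] [ 680.7 -290.   195. ] [ 679.3 -289.6  195. ]
back+ [ 617.3 -115.2  215. ]
back- [ 509.  -154.5  215. ]
barrel [548.  -95.9 205. ] [536.6 -92.1 205. ]
foot [ 474.6 -118.8    5. ]
foot [ 528.8 -264.3    5. ]
foot [613.7 -62.3   5. ]
footS [ 477.3 -118.5    5. ]
footS [ 536.3 -265.3    5. ]
footS [ 669.9 -213.     5. ]
trayT [ 783.8 -423.7   38. ]
trayT [ 587.5 -499.4   38. ]
trayT [ 505.5 -303.8   38. ]
trayS [ 700.1 -241.3   38. ]
trayS [ 770.1 -438.    38. ]
trayS [ 580.8 -513.1   38. ]
trayS [ 507.4 -322.8   38. ]
```

Everything agrees on one rack pose: yaw about -69.7°, hinge over (582,-188), grip at (547,-95,205). The moves have no pitch axis, so I'll first see what the arm does with a pose at the edge of its reach, up in free space, in case it leans there.

>>> {"op": "drive_tool", "data": {"series": [[[-1, 0, 5, -5, 0], [-1, 0, 8, -10, 0], [-1, 0, 12, -15, 0], [-1, 0, 16, -20, 0], [-1, 0, 20, -25, 0], [-1, 0, 24, -30, 0], [-1, 0, 28, -35, 0], [-1, 0, 32, -40, 0]]]}}

```text
clock: 1.0
tool_pos: [262.1, -828.1, 476.1]
orientation: [3.137, -0.0, 0.307]
contact_force: [0.3, -1.0, 0.2]
gripper_width: 93.1
grasp_force: 0.0
```

```bash
python3 -c "
from cell import *
s=read_state();print(s['clock'],s['joints'].round(3),s['tool_pos'].round(1),s['orientation'].round(3))"
```

```text
1.0 [-1.294  0.739  0.231  0.     2.168 -0.03 ] [ 262.1 -828.1  476.1] [ 3.137 -0.     0.307]
```

>>> {"op": "drive_tool", "data": {"series": [[[-1, 0, 5, 0, 0], [-1, 0, 10, 0, 0], [-1, 0, 15, 0, 0], [-1, 0, 20, 0, 0], [-1, 0, 25, 0, 0], [-1, 0, 30, 0, 0]]]}}

```text
clock: 1.6
tool_pos: [283.9, -897.1, 403.7]
orientation: [3.1, 0.0, 0.307]
contact_force: [-0.1, -0.2, 0.4]
gripper_width: 92.5
grasp_force: 0.0
```

```bash
python3 -c "
from cell import *
s=read_state();print(s['clock'],s['joints'].round(3),s['tool_pos'].round(1),s['orientation'].round(3))"
```

```text
1.6 [-1.292e+00  9.180e-01  7.200e-02  1.000e-03  2.109e+00 -2.700e-02] [ 283.9 -897.1  403.7] [3.1   0.    0.307]
```

It does lean a little at the limit (0.04 rad, outward). I'll check whether the lean becomes the new commanded orientation.

>>> {"op": "drive_tool", "data": {"series": [[[-1, 0, -4, 0, 0], [-1, 0, -8, 0, 0], [-1, 0, -8, 0, 0]]]}}

```text
clock: 1.9
tool_pos: [264.8, -837.0, 401.9]
orientation: [3.102, 0.0, 0.307]
contact_force: [0.2, -0.4, 1.1]
gripper_width: 93.4
grasp_force: 0.0
```

```bash
python3 -c "
from cell import *
s=read_state();print(s['clock'],s['joints'].round(3),s['tool_pos'].round(1),s['orientation'].round(3))"
```

```text
1.9 [-1.294e+00  6.150e-01  5.440e-01  1.000e-03  1.943e+00 -2.900e-02] [ 264.8 -837.   401.9] [3.102 0.    0.307]
```

The lean persists, so it can be built up gradually. Pushing outward against the reach limit again.

>>> {"op": "drive_tool", "data": {"series": [[[-1, 0, 40, 0, 0], [-1, 0, 40, 0, 0], [-1, 0, 40, 0, 0], [-1, 0, 40, 0, 0], [-1, 0, 40, 0, 0], [-1, 0, 40, 0, 0], [-1, 0, 40, 0, 0], [-1, 0, 40, 0, 0]]]}}

```text
clock: 2.7
tool_pos: [298.9, -944.6, 330.8]
orientation: [3.064, 0.0, 0.307]
contact_force: [0.1, -0.7, 0.3]
gripper_width: 93.0
grasp_force: 0.0
```

```bash
python3 -c "
from cell import *
s=read_state();print(s['clock'],s['joints'].round(3),s['tool_pos'].round(1),s['orientation'].round(3))"
```

```text
2.7 [-1.291  0.996  0.072  0.002  1.996 -0.026] [ 298.9 -944.6  330.8] [3.064 0.    0.307]
```

>>> {"op": "drive_tool", "data": {"series": [[[-1, 0, 10, -4, 0]]]}}

```text
clock: 2.8
tool_pos: [301.3, -952.2, 332.1]
orientation: [3.035, 0.0, 0.307]
contact_force: [-0.2, -0.0, -0.1]
gripper_width: 92.8
grasp_force: 0.0
```

>>> {"op": "drive_tool", "data": {"series": [[[-1, 0, 10, -4, 0]]]}}

```text
clock: 2.9
tool_pos: [303.5, -958.9, 338.6]
orientation: [3.001, 0.0, 0.307]
contact_force: [-0.3, -0.1, 0.6]
gripper_width: 92.9
grasp_force: 0.0
```

>>> {"op": "drive_tool", "data": {"series": [[[-1, 0, 10, -10, 0], [-1, 0, 10, -10, 0]]]}}

```text
clock: 3.1
tool_pos: [300.5, -949.6, 377.2]
orientation: [2.967, 0.0, 0.307]
contact_force: [0.1, 0.4, 0.2]
gripper_width: 92.8
grasp_force: 0.0
```

>>> {"op": "drive_tool", "data": {"series": [[[-1, 0, 10, -10, 0], [-1, 0, 10, -10, 0]]]}}

```text
clock: 3.3
tool_pos: [297.6, -940.3, 413.2]
orientation: [2.932, 0.0, 0.307]
contact_force: [0.1, 0.3, -0.2]
gripper_width: 92.8
grasp_force: 0.0
```

Each call adds about 0.035 rad of outward lean, which is the direction I need. Continuing with single-row calls.

>>> {"op": "drive_tool", "data": {"series": [[[-1, 0, 10, -3, 0]]]}}

```text
clock: 3.4
tool_pos: [300.0, -947.8, 416.5]
orientation: [2.901, 0.0, 0.307]
contact_force: [0.2, 0.5, -0.8]
gripper_width: 93.0
grasp_force: 0.0
```

>>> {"op": "drive_tool", "data": {"series": [[[-1, 0, 10, -3, 0]]]}}

```text
clock: 3.5
tool_pos: [302.7, -956.3, 417.9]
orientation: [2.87, 0.0, 0.307]
contact_force: [0.3, 0.0, 0.3]
gripper_width: 93.3
grasp_force: 0.0
```

>>> {"op": "drive_tool", "data": {"series": [[[-1, 0, 10, -3, 0]]]}}

```text
clock: 3.6
tool_pos: [305.0, -963.5, 421.5]
orientation: [2.84, 0.0, 0.307]
contact_force: [-0.7, -0.2, 1.0]
gripper_width: 93.2
grasp_force: 0.0
```

>>> {"op": "drive_tool", "data": {"series": [[[-1, 0, 10, -3, 0]]]}}

```text
clock: 3.7
tool_pos: [307.0, -969.8, 427.4]
orientation: [2.809, 0.0, 0.307]
contact_force: [0.2, -0.8, -0.3]
gripper_width: 92.7
grasp_force: 0.0
```

>>> {"op": "drive_tool", "data": {"series": [[[-1, 0, 10, -2, 0]]]}}

```text
clock: 3.8
tool_pos: [309.4, -977.3, 432.2]
orientation: [2.776, 0.0, 0.307]
contact_force: [-0.2, -0.4, 0.3]
gripper_width: 93.0
grasp_force: 0.0
```

>>> {"op": "drive_tool", "data": {"series": [[[-1, 0, 10, -2, 0]]]}}

```text
clock: 3.9
tool_pos: [311.7, -984.5, 436.5]
orientation: [2.745, 0.0, 0.307]
contact_force: [-0.1, -1.1, -0.1]
gripper_width: 92.9
grasp_force: 0.0
```

>>> {"op": "drive_tool", "data": {"series": [[[-1, 0, 10, -2, 0]]]}}

```text
clock: 4.0
tool_pos: [313.7, -990.9, 442.7]
orientation: [2.713, 0.0, 0.307]
contact_force: [0.5, -0.1, -0.1]
gripper_width: 93.2
grasp_force: 0.0
```

>>> {"op": "drive_tool", "data": {"series": [[[-1, 0, 10, -2, 0]]]}}

```text
clock: 4.1
tool_pos: [315.5, -996.5, 450.6]
orientation: [2.681, 0.0, 0.307]
contact_force: [-0.6, -0.2, -1.2]
gripper_width: 93.3
grasp_force: 0.0
```

```bash
python3 -c "
from cell import *
s=read_state();print(s['clock'],s['joints'].round(3),s['tool_pos'].round(1),s['orientation'].round(3))"
```

```text
4.1 [-1.292  0.899  0.073  0.012  1.709 -0.023] [ 315.5 -996.5  450.6] [2.681 0.    0.307]
```

>>> {"op": "drive_tool", "data": {"series": [[[-1, 0, 10, 0, 0]]]}}

```text
clock: 4.2
tool_pos: [318.4, -1005.7, 453.7]
orientation: [2.646, 0.0, 0.307]
contact_force: [-0.1, 0.5, 0.8]
gripper_width: 93.2
grasp_force: 0.0
```

>>> {"op": "drive_tool", "data": {"series": [[[-1, 0, 10, 0, 0]]]}}

```text
clock: 4.3
tool_pos: [321.3, -1015.0, 454.4]
orientation: [2.616, 0.0, 0.307]
contact_force: [-1.2, -0.3, 0.1]
gripper_width: 92.9
grasp_force: 0.0
```

>>> {"op": "drive_tool", "data": {"series": [[[-1, 0, 10, 0, 0]]]}}

```text
clock: 4.4
tool_pos: [323.9, -1023.2, 457.6]
orientation: [2.584, 0.0, 0.307]
contact_force: [-0.6, -0.2, 0.0]
gripper_width: 93.1
grasp_force: 0.0
```

>>> {"op": "drive_tool", "data": {"series": [[[-1, 0, 10, 0, 0]]]}}

```text
clock: 4.5
tool_pos: [326.2, -1030.4, 462.7]
orientation: [2.552, 0.0, 0.307]
contact_force: [1.0, -1.4, 0.1]
gripper_width: 93.0
grasp_force: 0.0
```

>>> {"op": "drive_tool", "data": {"series": [[[-1, 0, 10, 0, 0]]]}}

```text
clock: 4.6
tool_pos: [328.3, -1036.9, 469.1]
orientation: [2.52, 0.0, 0.307]
contact_force: [-0.2, -0.2, 0.2]
gripper_width: 92.8
grasp_force: 0.0
```

>>> {"op": "drive_tool", "data": {"series": [[[-1, 0, 10, 0, 0]]]}}

```text
clock: 4.7
tool_pos: [330.1, -1042.5, 476.9]
orientation: [2.488, 0.0, 0.307]
contact_force: [0.1, 0.2, 0.2]
gripper_width: 93.0
grasp_force: 0.0
```

>>> {"op": "drive_tool", "data": {"series": [[[-1, 0, 10, 0, 0]]]}}

```text
clock: 4.8
tool_pos: [331.6, -1047.4, 485.9]
orientation: [2.456, 0.0, 0.307]
contact_force: [0.7, -0.0, -0.3]
gripper_width: 92.8
grasp_force: 0.0
```

>>> {"op": "drive_tool", "data": {"series": [[[-1, 0, 10, 0, 0]]]}}

```text
clock: 4.9
tool_pos: [332.9, -1051.4, 496.0]
orientation: [2.424, 0.0, 0.307]
contact_force: [0.4, -0.7, 0.3]
gripper_width: 93.1
grasp_force: 0.0
```

>>> {"op": "drive_tool", "data": {"series": [[[-1, 0, 10, 0, 0]]]}}

```text
clock: 5.0
tool_pos: [334.0, -1054.7, 507.2]
orientation: [2.393, 0.0, 0.307]
contact_force: [0.5, 0.7, -0.3]
gripper_width: 92.7
grasp_force: 0.0
```

>>> {"op": "drive_tool", "data": {"series": [[[-1, 0, 10, 0, 0]]]}}

```text
clock: 5.1
tool_pos: [334.8, -1057.2, 519.4]
orientation: [2.362, 0.0, 0.307]
contact_force: [0.7, -0.4, -0.3]
gripper_width: 93.1
grasp_force: 0.0
```

>>> {"op": "drive_tool", "data": {"series": [[[-1, 0, 10, 0, 0]]]}}

```text
clock: 5.2
tool_pos: [335.3, -1058.8, 532.5]
orientation: [2.331, 0.0, 0.307]
contact_force: [-0.1, -0.8, -0.7]
gripper_width: 92.7
grasp_force: 0.0
```

>>> {"op": "drive_tool", "data": {"series": [[[-1, 0, 10, 0, 0]]]}}

```text
clock: 5.3
tool_pos: [335.6, -1059.8, 546.5]
orientation: [2.3, 0.0, 0.307]
contact_force: [-0.2, -0.4, -1.5]
gripper_width: 92.9
grasp_force: 0.0
```

```bash
python3 -c "
from cell import *
s=read_state();print(s['clock'],s['joints'].round(3),s['tool_pos'].round(1),s['orientation'].round(3))"
```

```text
5.3 [-1.292  0.865  0.073  0.022  1.361 -0.024] [  335.6 -1059.8   546.5] [2.3   0.    0.307]
```

Lean is now 0.84 rad. I'll fit a simple kinematic model from the recorded poses, to choose the roll sign and check reach at the grip.

```bash
cat > kin.py <<'E'
import numpy as np
from scipy.optimize import least_squares
from scipy.spatial.transform import Rotation as Ro
D=np.array([[.116,1.442,1.584,675,235],[.739,.231,2.168,868.6,476.1],[.918,.072,2.109,941,403.7],[.615,.544,1.943,877.9,401.9],[.996,.072,1.996,990.8,330.8],[.899,.073,1.709,1045.3,450.6],[.865,.073,1.361,1111.7,546.5]])
def pl(p,q2,q3,q5):
    a,h,L2,L3,e,T=p;f=q2+q3;g=f+q5
    return a+L2*np.sin(q2)+L3*np.sin(f)+e*np.cos(f)+T*np.sin(g),h+L2*np.cos(q2)+L3*np.cos(f)-e*np.sin(f)+T*np.cos(g)
def res(p):
    r,z=pl(p,D[:,0],D[:,1],D[:,2]);return np.r_[r-D[:,3],z-D[:,4],(p[0]-0)/100,(p[4])/100]
P=least_squares(res,[0,330,400,400,0,250]).x
def fk(q,s4,s6=-1):
    a,h,L2,L3,e,T=P;Y=lambda t:Ro.from_euler('y',t);Z=lambda t:Ro.from_euler('z',t)
    R0=Z(q[0]);R2=R0*Y(q[1]);R3=R2*Y(q[2]);R4=R3*Z(s4*q[3]);R5=R4*Y(q[4]);R6=R5*Z(s6*q[5])*Z(C6)
    p=R0.apply([a,0,h])+R2.apply([0,0,L2])+R3.apply([e,0,L3])+R5.apply([0,0,T]);return p,R6
C6=0
_,R=fk([-1.302,.116,1.442,0,1.584,-.038],1)
C6=(R.inv()*Ro.from_euler('xyz',[-3.1405,0,.3068])).as_rotvec()[2]
C6s={s6:C6+(1+s6)*0.038 for s6 in(1,-1)}
E
python3 - <<'E'
import kin;from kin import *
np.set_printoptions(precision=2,suppress=True)
print(P,res(P).round(1),C6)
lo=np.array([-2.83,-.83,.07,-1.14,.01,-2.97]);hi=np.array([2.83,2.19,2.5,4.28,3,2.97])
xr=np.array([.347,-.938,0]);h=np.array([582,-188.5,170])
base=Ro.from_euler('xyz',[2.3,0,.307])
for s4 in(1,-1):
  for rl in(np.pi/2,-np.pi/2):
    Rt=base*Ro.from_euler('z',rl)
    for nm,pt in[("pre",h-xr*190+[0,0,130])]+[(t,h+106*(np.cos(2.805-t)*xr+np.sin(2.805-t)*np.array([0,0,1]))) for t in(0,.7,1.4)]:
        best=None
        for g in([-.1,.5,1.2,.5,1.2,0],[-.1,.5,1.2,-.5,1.2,0],[0,.3,1.6,2,1.5,1.5],[0,.3,1.6,1,1.5,-1.5]):
            f=lambda q:(lambda o:np.r_[(o[0]-pt)/100,(o[1].inv()*Rt).as_rotvec()])(fk(q,s4))
            r=least_squares(f,g,bounds=(lo,hi))
            if best is None or r.cost<best.cost:best=r
        print(s4,round(rl,2),nm,best.cost.round(4),best.x)
E
```

```text
[ -0.14 136.7  459.88 621.01  80.94 285.32] [-0.   0.1 -0.1  0.1  0.3 -0.1 -0.2  0.2 -0.5  0.3 -0.3 -0.2 -0.1  0.6
 -0.   0.8] 1.494792598723974
1 1.57 pre 0.0398 [ 0.34 -0.32  1.85 -0.72  1.59 -2.97]
1 1.57 0 0.0323 [ 0.15 -0.27  1.96 -0.69  1.33 -2.97]
1 1.57 0.7 0.0115 [ 0.09 -0.26  1.88 -0.75  1.36 -2.97]
1 1.57 1.4 0.0023 [-0.02 -0.2   1.83 -0.78  1.29 -2.97]
1 -1.57 pre 0.0 [ 0.4  -0.28  1.87 -0.84  1.63 -0.15]
1 -1.57 0 0.0 [ 0.22 -0.22  1.97 -0.86  1.39 -0.15]
1 -1.57 0.7 0.0 [ 0.13 -0.24  1.89 -0.84  1.38 -0.02]
1 -1.57 1.4 0.0 [-0.   -0.2   1.84 -0.83  1.29  0.08]
-1 1.57 pre 0.0002 [ 0.41 -0.28  1.87  0.85  1.64  2.97]
-1 1.57 0 0.0001 [ 0.22 -0.22  1.97  0.87  1.39  2.97]
-1 1.57 0.7 0.0074 [ 0.16 -0.23  1.91  0.92  1.39  2.97]
-1 1.57 1.4 0.0023 [-0.02 -0.2   1.83  0.78  1.29 -2.97]
-1 -1.57 pre 0.0 [ 0.4  -0.28  1.87  0.84  1.63 -0.15]
-1 -1.57 0 0.0 [ 0.22 -0.22  1.97  0.86  1.39 -0.15]
-1 -1.57 0.7 0.0 [ 0.13 -0.24  1.89  0.84  1.38 -0.02]
-1 -1.57 1.4 0.0 [-0.   -0.2   1.84  0.83  1.29  0.08]
```

```bash
cat > go.py <<'E'
from cell import *
import numpy as np
from scipy.spatial.transform import Rotation as Ro
np.set_printoptions(precision=2,suppress=True)
xr=np.array([.347,-.938,0]);yr=np.array([.938,.347,0]);zr=np.array([0,0,1.]);H=np.array([582,-188.5,0])
def rk(x,y,z): return H+x*xr+y*yr+z*zr
s=read_state();R=Ro.from_euler('xyz',s['orientation'])
def sh(p): return R.inv().apply(np.array(p)-s['tool_pos'])/10
def st():
    d=s['tool_pos']-H;print("t",round(s['clock'],2),"rack",np.array([d@xr,d@yr,d[2]]),"ax-in-rack z",np.array([R.apply([0,0,1])@v for v in(xr,yr,zr)]),"y",np.array([R.apply([0,1,0])@v for v in(xr,yr,zr)]),"q",s['joints'],"w",s['gripper_width'],s['grasp_force'],s['contact_force'])
E
python3 -c "
from go import *
st()
for p in([250,-500,650],[380,50,600],rk(-190,0,300)):print(sh(p))"
```

```text
t 5.3 rack [ 731.76 -533.46  546.45] ax-in-rack z [ 0.75 -0.04 -0.67] y [ 0.67 -0.03  0.75] q [-1.29  0.87  0.07  0.02  1.36 -0.02] w 92.85910682854552 0.0 [-0.22 -0.38 -1.53]
[  8.74 -29.55 -48.63]
[ 37.74 -65.59 -81.47]
[ 48.9  -81.4  -54.14]
```

>>> {"op": "drive_tool", "data": {"series": [[[-1, 0.7, -2.5, -4, -0.14], [-1, 1.4, -5, -8, -0.28], [-1, 2.2, -7.5, -12, -0.42], [-1, 2.9, -10, -16, -0.56], [-1, 3.6, -12.3, -20, -0.7], [-1, 4.4, -14.8, -24, -0.84], [-1, 5, -17.2, -28.3, -0.98], [-1, 5.8, -19.7, -32.4, -1.12]]]}}

```text
clock: 6.1
tool_pos: [286.5, -741.6, 605.6]
orientation: [2.593, 0.674, 1.103]
contact_force: [-0.3, -0.1, 1.1]
gripper_width: 92.6
grasp_force: 0.0
```

```bash
python3 -c "
from go import *
st();print(s['tool_pos'],s['orientation'])
for p in([250,-500,650],[330,-200,640],[380,50,600],rk(-190,0,300)):print(sh(p))"
```

```text
t 6.1 rack [ 416.29 -469.13  605.58] ax-in-rack z [ 0.74 -0.04 -0.67] y [0.4  0.82 0.41] q [-1.22 -0.02  1.14 -0.03  1.18 -0.95] w 92.57497095451595 0.0 [-0.28 -0.13  1.13]
[ 286.49 -741.63  605.58] [2.59 0.67 1.1 ]
[ 12.78  -3.78 -20.96]
[ 37.14   0.25 -39.81]
[ 58.82   0.8  -53.79]
[ 78.15   1.51 -26.46]
```

>>> {"op": "drive_tool", "data": {"series": [[[-1, 3.2, 0, -3.6, -0.1], [-1, 6.4, 0, -7.2, -0.2], [-1, 9.8, 0, -10.8, -0.3], [-1, 13, 0, -14.4, -0.4], [-1, 16.4, 0, -18, -0.5], [-1, 20, 0, -21.5, -0.5], [-1, 23.5, 0, -25, -0.5], [-1, 27, 0, -28.5, -0.5]]]}}

```text
clock: 6.9
tool_pos: [318.3, -352.0, 628.2]
orientation: [3.045, 0.838, 1.748]
contact_force: [0.2, -0.1, 0.1]
gripper_width: 93.0
grasp_force: 0.0
```

```bash
python3 -c "
from go import *
st();print(s['tool_pos'],s['orientation'])
for p in([330,-200,640],[380,50,600],rk(-190,0,300)):print(sh(p))"
```

```text
t 6.9 rack [  61.83 -304.08  628.17] ax-in-rack z [ 0.75 -0.03 -0.67] y [0.1  0.99 0.06] q [-0.62 -0.59  1.53 -0.47  1.48 -0.97] w 93.00350589997745 0.0 [ 0.21 -0.09  0.14]
[ 318.29 -351.97  628.17] [3.04 0.84 1.75]
[  8.99   4.95 -11.33]
[ 27.84  15.69 -25.31]
[44.56 25.42  2.03]
```

>>> {"op": "drive_tool", "data": {"series": [[[-1, 3.2, 1.8, -3, -0.05], [-1, 6.4, 3.6, -6, -0.1], [-1, 9.6, 5.4, -9, -0.1], [-1, 12.8, 7.2, -12, -0.1], [-1, 16, 9, -15, -0.1], [-1, 19.2, 10.8, -18, -0.1], [-1, 22.4, 12.6, -21, -0.1], [-1, 26, 14.6, -24, -0.1]]]}}

```text
clock: 7.7
tool_pos: [366.3, -31.6, 609.1]
orientation: [-3.13, 0.84, 1.897]
contact_force: [0.3, -0.9, 0.7]
gripper_width: 93.1
grasp_force: 0.0
```

```bash
python3 -c "
from go import *
st();print(s['tool_pos'],s['orientation'])
for p in(rk(-210,0,330),rk(-150,0,250),rk(-110,0,215),rk(-100,0,205)):print(sh(p))
import cv2
cv2.imwrite('pics/top1.png',get_image('top')['img'][:,:,::-1])"
```

```text
t 7.7 rack [-222.   -147.86  609.13] ax-in-rack z [ 0.74 -0.03 -0.67] y [ 0.04  1.   -0.01] q [ 0.44 -0.51  1.52 -0.96  2.02 -0.38] w 93.06061818179826 0.0 [ 0.32 -0.91  0.69]
[366.33 -31.61 609.13] [-3.13  0.84  1.9 ]
[20.25 15.04 19.05]
[22.2  15.32 28.85]
[22.14 15.5  34.16]
[22.21 15.54 35.57]
```

View pics/top1.png

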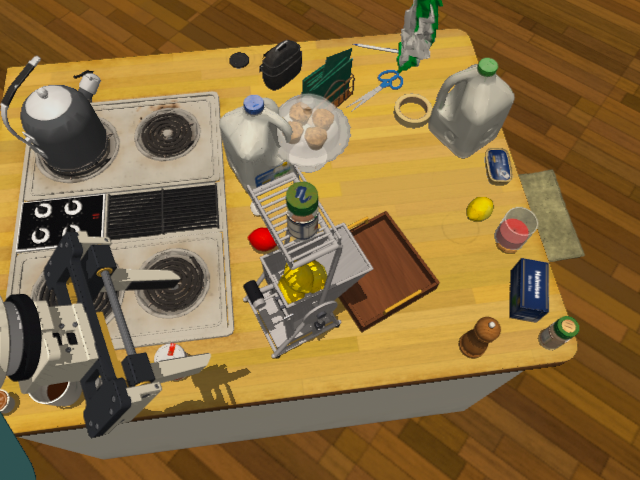

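The gripper (about (100,330) in the image) is open, leaning and aligned with the rack's y. The jar (302,205) and grip (256,293) are as before. Descending to a pre-grasp.

>>> {"op": "drive_tool", "data": {"series": [[[-1, 2.7, 1.9, 3.1, 0], [-1, 5.4, 3.8, 6.2, 0], [-1, 8.2, 5.7, 9.3, 0], [-1, 11, 7.6, 12.5, 0], [-1, 13.8, 9.5, 15.6, 0], [-1, 16.5, 11.4, 18.7, 0], [-1, 19.2, 13.3, 21.9, 0], [-1, 22, 15.2, 25, 0]]]}}

```text
clock: 8.55
tool_pos: [520.8, -23.9, 274.5]
orientation: [-3.128, 0.838, 1.899]
contact_force: [0.4, -1.3, 0.1]
gripper_width: 92.8
grasp_force: 0.0
```

>>> {"op": "drive_tool", "data": {"series": [[[-1, 0, 0, 0, 0], [-1, 0, 0, 0, 0]]]}}

```text
clock: 8.75
tool_pos: [520.2, -23.9, 276.2]
orientation: [-3.124, 0.839, 1.901]
contact_force: [1.5, 0.5, 0.5]
gripper_width: 92.7
grasp_force: 0.0
```

```bash
python3 -c "
from go import *
st();print(s['tool_pos'],s['orientation'])
for p in(rk(-150,0,250),rk(-100,0,205)):print(sh(p))
import cv2
a=get_image('top')['img'][200:380,160:340,::-1];b=get_image('scene')['img'][120:300,130:310,::-1]
cv2.imwrite('pics/c2.png',np.hstack([cv2.resize(x,(400,400),interpolation=3) for x in(a,b)]))"
```

```text
t 8.75 rack [-175.86   -0.87  276.2 ] ax-in-rack z [ 0.74 -0.04 -0.67] y [ 0.04  1.   -0.01] q [ 0.32 -0.28  1.9  -0.84  1.55  0.03] w 92.69144415622664 0.0 [1.48 0.53 0.48]
[520.18 -23.89 276.2 ] [-3.12  0.84  1.9 ]
[0.23 0.21 3.67]
[ 0.23  0.45 10.39]
```

View pics/c2.png

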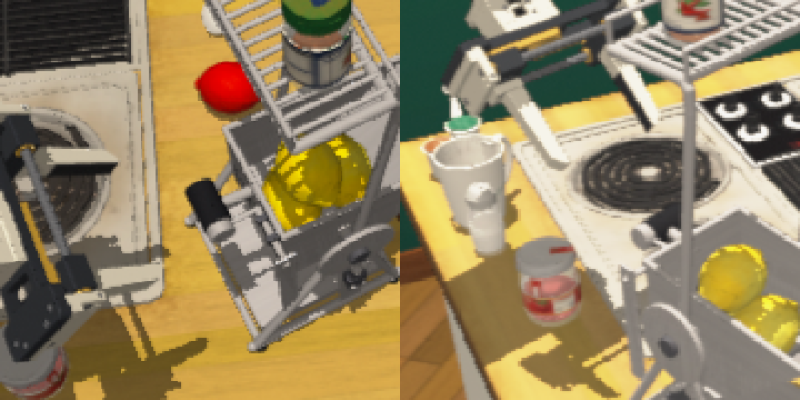

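The fingers straddle the grip's line in both crops (grip at left-crop (210,205)), so I'm advancing along the tool axis and pinching.

>>> {"op": "drive_tool", "data": {"series": [[[-1, 0.1, 0.1, 3.5, 0], [-1, 0.2, 0.3, 7, 0], [-1, 0.2, 0.4, 10, 0], [-1, 0.2, 0.4, 10.6, 0], [-1, 0.2, 0.4, 10.6, 0]]]}}

```text
clock: 9.35
tool_pos: [547.4, -96.7, 204.7]
orientation: [-3.126, 0.839, 1.898]
contact_force: [-0.3, -0.4, 0.6]
gripper_width: 93.2
grasp_force: 0.0
```

>>> {"op": "drive_tool", "data": {"series": [[[1, 0, 0, 0, 0], [1, 0, 0, 0, 0], [1, 0, 0, 0, 0], [1, 0, 0, 0, 0], [1, 0, 0, 0, 0], [1, 0, 0, 0, 0]]], "squeeze": 40}}

```text
clock: 9.95
tool_pos: [547.3, -96.3, 203.2]
orientation: [-3.124, 0.839, 1.901]
contact_force: [19.7, 7.6, 0.2]
gripper_width: 49.6
grasp_force: 18.3
```

```bash
python3 -c "
from go import *
st()"
```

```text
t 9.95 rack [-98.56  -0.57 203.24] ax-in-rack z [ 0.74 -0.04 -0.67] y [ 0.04  1.   -0.01] q [ 0.16 -0.22  1.97 -0.86  1.34  0.03] w 49.617609947960766 18.299472481012344 [19.74  7.55  0.23]
```

>>> {"op": "drive_tool", "data": {"series": [[[1, 0, 0.1, 0, 0], [1, 0, 0.2, 0, 0], [1, 0, 0.2, 0, 0], [1, 0, 0.2, 0, 0]]], "squeeze": 45}}

```text
clock: 10.35
tool_pos: [549.6, -95.4, 203.2]
orientation: [-3.125, 0.838, 1.901]
contact_force: [2.2, 5.3, -0.2]
gripper_width: 44.8
grasp_force: 45.0
```

Pressed: 44.8 mm wide at 45 N. Computing the arc in tool axes.

```bash
python3 -c "
from go import *
st()
f=2.805
for b,L in((0,np.arange(.05,.41,.05)),(.4,np.arange(.5,1.16,.1)),(1.1,np.arange(1.15,1.46,.05))):
  print(b)
  for t in L:
    d=106*((np.cos(f-t)-np.cos(f-b))*xr+(np.sin(f-t)-np.sin(f-b))*zr);print(round(t,2),R.inv().apply(d)/10)"
```

```text
t 10.35 rack [-98.55   1.94 203.2 ] ax-in-rack z [ 0.74 -0.03 -0.67] y [ 0.04  1.   -0.01] q [ 0.17 -0.22  1.97 -0.86  1.34  0.03] w 44.755595553475494 44.9991649389267 [ 2.2   5.34 -0.2 ]
0
0.05 [-0.49  0.   -0.19]
0.1 [-1.    0.   -0.36]
0.15 [-1.51  0.01 -0.5 ]
0.2 [-2.02  0.01 -0.62]
0.25 [-2.55  0.02 -0.71]
0.3 [-3.07  0.02 -0.77]
0.35 [-3.6   0.03 -0.81]
0.4 [-4.13  0.04 -0.82]
0.4
0.5 [-1.06  0.02  0.06]
0.6 [-2.1   0.04  0.22]
0.7 [-3.13  0.07  0.49]
0.8 [-4.12  0.1   0.85]
0.9 [-5.08  0.13  1.32]
1.0 [-5.98  0.16  1.87]
1.1 [-6.82  0.2   2.52]
1.1
1.15 [-0.4   0.02  0.35]
1.2 [-0.77  0.04  0.72]
1.25 [-1.13  0.06  1.12]
1.3 [-1.47  0.08  1.52]
1.35 [-1.78  0.1   1.95]
1.4 [-2.08  0.12  2.39]
1.45 [-2.35  0.14  2.84]
```

>>> {"op": "drive_tool", "data": {"series": [[[1, -0.5, 0, -0.2, 0], [1, -1.0, 0, -0.36, 0], [1, -1.5, 0, -0.5, 0], [1, -2.0, 0, -0.62, 0], [1, -2.55, 0, -0.7, 0], [1, -3.1, 0, -0.77, 0], [1, -3.6, 0, -0.8, 0], [1, -4.1, 0, -0.8, 0]]]}}

```text
clock: 11.15
tool_pos: [557.1, -115.3, 238.3]
orientation: [-3.125, 0.837, 1.903]
contact_force: [8.2, 6.7, -5.8]
gripper_width: 44.9
grasp_force: 45.0
```

```bash
python3 -c "
from go import *
st()"
```

```text
t 11.15 rack [-77.33   2.08 238.27] ax-in-rack z [ 0.74 -0.03 -0.67] y [ 0.03  1.   -0.01] q [ 0.12 -0.23  1.93 -0.84  1.35 -0.05] w 44.855640527917664 44.98496890068054 [ 8.19  6.69 -5.75]
```

>>> {"op": "drive_tool", "data": {"series": [[[1, -0.8, 0, 0, 0], [1, -1.6, 0, 0.1, 0], [1, -2.5, 0, 0.3, 0], [1, -3.4, 0.1, 0.6, 0], [1, -4.3, 0.1, 0.9, 0], [1, -5.2, 0.1, 1.4, 0], [1, -6.0, 0.2, 1.9, 0], [1, -6.8, 0.2, 2.5, 0]]]}}

```text
clock: 11.95
tool_pos: [579.8, -175.7, 274.1]
orientation: [-3.128, 0.839, 1.9]
contact_force: [3.0, 9.7, 3.2]
gripper_width: 44.3
grasp_force: 45.0
```

```bash
python3 -c "
from go import *
st()
import cv2
a=get_image('top')['img'][140:340,210:410,::-1];b=get_image('scene')['img'][60:320,190:450,::-1]
cv2.imwrite('pics/c3.png',np.hstack([cv2.resize(x,(400,400),interpolation=3) for x in(a,b)]))"
```

```text
t 11.95 rack [-12.79   2.42 274.15] ax-in-rack z [ 0.74 -0.03 -0.67] y [ 0.03  1.   -0.01] q [ 0.   -0.22  1.85 -0.83  1.3  -0.17] w 44.272553865966636 45.0445818901062 [2.99 9.71 3.16]
```

View pics/c3.png

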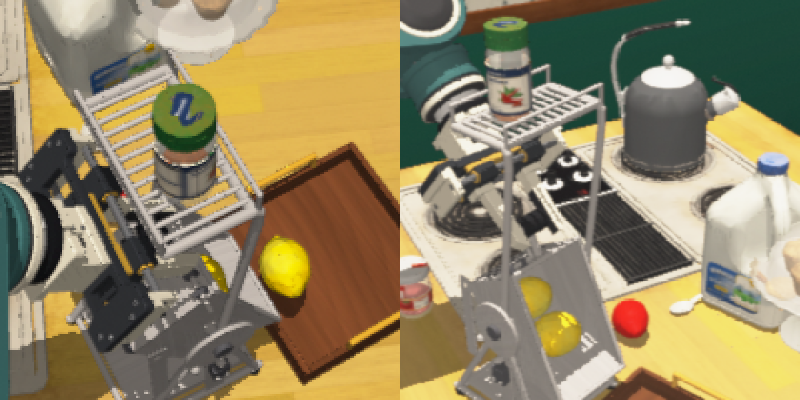

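The tub is tipped with the grip still held, and the lemons are sliding forward (a lemon at left-crop (285,265), over the tray). The jar hasn't moved. Continuing to about 1.42 and holding.

>>> {"op": "drive_tool", "data": {"series": [[[1, -0.4, 0, 0.35, 0], [1, -0.8, 0, 0.7, 0], [1, -1.1, 0.1, 1.1, 0], [1, -1.5, 0.1, 1.5, 0], [1, -1.8, 0.1, 2.0, 0], [1, -2.1, 0.1, 2.4, 0], [1, -2.2, 0.1, 2.6, 0], [1, -2.2, 0.1, 2.6, 0]]]}}

```text
clock: 12.85
tool_pos: [591.8, -207.8, 274.2]
orientation: [-3.13, 0.841, 1.899]
contact_force: [7.0, 7.1, 10.9]
gripper_width: 44.1
grasp_force: 45.0
```

>>> {"op": "drive_tool", "data": {"series": [[[1, 0, 0, 0, 0], [1, 0, 0, 0, 0], [1, 0, 0, 0, 0], [1, 0, 0, 0, 0], [1, 0, 0, 0, 0], [1, 0, 0, 0, 0], [1, 0, 0, 0, 0], [1, 0, 0, 0, 0]]]}}

```text
clock: 13.65
tool_pos: [591.7, -207.6, 274.2]
orientation: [-3.13, 0.841, 1.899]
contact_force: [5.9, 7.0, 10.5]
gripper_width: 44.0
grasp_force: 45.0
```

```bash
python3 -c "
from go import *
st()
import cv2
a=get_image('top')['img'][160:360,230:450,::-1];b=get_image('scene')['img'][160:430,200:460,::-1]
cv2.imwrite('pics/c4.png',np.hstack([cv2.resize(x,(400,400),interpolation=3) for x in(a,b)]))"
```

```text
t 13.65 rack [ 21.28   2.48 274.18] ax-in-rack z [ 0.74 -0.03 -0.67] y [ 0.03  1.   -0.01] q [-0.06 -0.19  1.83 -0.82  1.25 -0.21] w 44.00886467561943 45.033684968948364 [ 5.95  7.05 10.46]
```

View pics/c4.png

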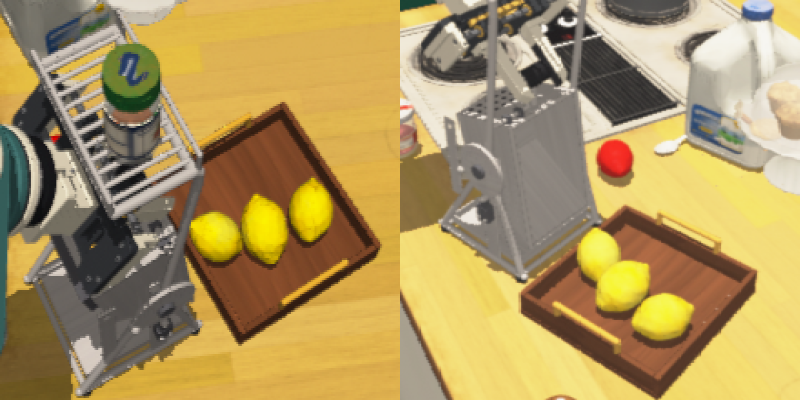

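All three lemons are in the tray (left crop (215,235), (265,230), (312,210)). Easing the tub back along the same arc.

>>> {"op": "drive_tool", "data": {"series": [[[1, 0.3, 0, -0.4, 0], [1, 0.6, 0, -0.8, 0], [1, 0.9, 0, -1.2, 0], [1, 1.2, 0, -1.6, 0], [1, 1.5, -0.1, -2.0, 0], [1, 1.8, -0.1, -2.3, 0], [1, 2.2, -0.1, -2.6, 0]]]}}

```text
clock: 14.45
tool_pos: [579.6, -175.3, 272.9]
orientation: [-3.127, 0.839, 1.902]
contact_force: [10.2, 3.5, -0.2]
gripper_width: 44.6
grasp_force: 45.0
```

>>> {"op": "drive_tool", "data": {"series": [[[1, 0.8, 0, -0.6, 0], [1, 1.6, 0, -1.1, 0], [1, 2.5, -0.1, -1.6, 0], [1, 3.4, -0.1, -1.9, 0], [1, 4.3, -0.1, -2.2, 0], [1, 5.2, -0.2, -2.4, 0], [1, 6.0, -0.2, -2.5, 0], [1, 6.8, -0.2, -2.5, 0]]]}}

```text
clock: 15.25
tool_pos: [557.4, -116.0, 239.2]
orientation: [-3.126, 0.841, 1.902]
contact_force: [18.7, -18.5, 1.2]
gripper_width: 44.1
grasp_force: 45.1
```

```bash
python3 -c "
from go import *
st()"
```

```text
t 15.25 rack [-76.55   2.12 239.22] ax-in-rack z [ 0.74 -0.03 -0.67] y [ 0.03  1.   -0.01] q [ 0.12 -0.23  1.93 -0.85  1.35 -0.05] w 44.094001256599036 45.09457290172577 [ 18.69 -18.54   1.17]
```

>>> {"op": "drive_tool", "data": {"series": [[[1, 0.5, 0, 0.05, 0], [1, 1.0, 0, 0.05, 0], [1, 1.55, 0, 0.1, 0], [1, 2.1, 0, 0.2, 0], [1, 2.6, 0, 0.3, 0], [1, 3.1, 0, 0.45, 0], [1, 3.6, 0, 0.6, 0], [1, 4.1, 0, 0.8, 0]]]}}

```text
clock: 16.05
tool_pos: [550.9, -97.5, 208.8]
orientation: [-3.131, 0.848, 1.895]
contact_force: [-7.2, -13.9, 51.0]
gripper_width: 44.2
grasp_force: 45.1
```

>>> {"op": "drive_tool", "data": {"series": [[[1, 0.2, 0, 0.05, 0], [1, 0.2, 0, 0.05, 0], [1, 0.2, 0, 0.05, 0]]]}}

```text
clock: 16.35
tool_pos: [550.8, -97.3, 208.5]
orientation: [-3.133, 0.849, 1.893]
contact_force: [-1.3, -19.1, 39.6]
gripper_width: 43.9
grasp_force: 45.2
```

```bash
python3 -c "
from go import *
st()"
```

```text
t 16.35 rack [-96.42   2.36 208.51] ax-in-rack z [ 0.75 -0.03 -0.66] y [ 0.04  1.   -0.01] q [ 0.17 -0.22  1.97 -0.87  1.35  0.03] w 43.91374310052807 45.175312757492065 [ -1.3  -19.11  39.56]
```

About 40 N upward and 5 mm high: either the tub is home and the pads slipped, or it is just short. I'll compare the lip with the first picture.

Run:
```python
from cell import *
import cv2,numpy as np
for n,(x,y,w,h) in {"scene":(298,236,60,56),"top":(338,215,40,60)}.items():
    a=cv2.cvtColor(cv2.imread(f"pics/{n}0.png"),cv2.COLOR_BGR2GRAY);im=get_image(n)["img"];b=cv2.cvtColor(im,cv2.COLOR_RGB2GRAY)
    # sub-boxes on lip corners
    for (u,v) in ({"scene":[(312,287),(352,258),(332,273)],"top":[(372,268),(344,224),(358,246)]}[n]):
        t=a[v-9:v+10,u-9:u+10];r=cv2.matchTemplate(b[v-19:v+20,u-19:u+20],t,cv2.TM_CCOEFF_NORMED);_,m,_,l=cv2.minMaxLoc(r);print(n,(u,v),np.array(l)-10,round(m,3))
    cv2.imwrite(f"pics/{n}5.png",im[:,:,::-1])
```

```text
scene (312, 287) [0 0] 0.978
scene (352, 258) [0 0] 0.998
scene (332, 273) [0 0] 0.999
top (372, 268) [10 10] 0.575
top (344, 224) [0 0] 0.999
top (358, 246) [0 0] 0.997
```

The lip is exactly where it started, so the tub is home and only the pads slipped. Relieving the load and opening.

>>> {"op": "drive_tool", "data": {"series": [[[1, -0.3, 0, 0, 0], [1, -0.4, 0, 0, 0]]]}}

```text
clock: 16.65
tool_pos: [550.9, -97.7, 208.9]
orientation: [-3.131, 0.843, 1.896]
contact_force: [-13.5, 14.9, 29.4]
gripper_width: 44.0
grasp_force: 45.1
```

>>> {"op": "drive_tool", "data": {"series": [[[-1, 0, 0, 0, 0], [-1, 0, 0, 0, 0], [-1, 0, 0, 0, 0], [-1, 0, 0, 0, 0], [-1, 0, 0, 0, 0], [-1, 0, 0, 0, 0], [-1, 0, 0, 0, 0]]]}}

```text
clock: 17.35
tool_pos: [549.8, -97.4, 204.2]
orientation: [-3.124, 0.839, 1.901]
contact_force: [0.5, 0.1, 0.6]
gripper_width: 91.7
grasp_force: 0.0
```

Open with no contact. Backing out along the tool axis.

>>> {"op": "drive_tool", "data": {"series": [[[-1, 0, 0, -3, 0], [-1, 0, 0, -6, 0], [-1, 0, 0, -10, 0], [-1, 0, 0, -14, 0], [-1, 0, 0, -18, 0], [-1, 0, 0, -18, 0], [-1, 0, 0, -18, 0]]]}}

```text
clock: 18.05
tool_pos: [509.6, 30.7, 324.7]
orientation: [-3.125, 0.839, 1.902]
contact_force: [1.4, 0.2, -0.8]
gripper_width: 92.7
grasp_force: 0.0
```

Run:
```python
from h import *
from go import st,xr,yr,H
st()
im={n:cam(n)["img"] for n in("scene","top")}
for n,pts in {"scene":[(332,273),(352,258)],"top":[(358,246),(344,224),(256,293),(302,200)]}.items():
    a=cv2.cvtColor(cv2.imread(f"pics/{n}0.png"),6);b=cv2.cvtColor(im[n],7)
    for u,v in pts:
        t=a[v-12:v+13,u-12:u+13];r=cv2.matchTemplate(b[v-20:v+21,u-20:u+21],t,5);_,m,_,l=cv2.minMaxLoc(r);print(n,(u,v),np.array(l)-8,round(m,3))
# tray centre: rim corners; lemons at z~28
T=np.mean([plane("top",(388,212),38),plane("scene",(367,421),38)],0)
T=np.mean([plane("scene",p,38) for p in((347,302),(431,352),(367,421),(280,360))],0)
hsv=cv2.cvtColor(im["top"],cv2.COLOR_RGB2HSV);m=cv2.inRange(hsv,(22,180,120),(34,255,255));m[:190]=0;m[340:]=0;m[:,:300]=0;m[:,450:]=0
m=cv2.erode(m,np.ones((3,3)))
_,_,s,c=cv2.connectedComponentsWithStats(m)
for k in range(1,len(s)):
    if s[k,4]>60:p=plane("top",c[k],37)-T;print("lemon",c[k],s[k,4],p@xr,p@yr)
a=im["top"][160:360,230:450,::-1];b=im["scene"][60:430,190:460,::-1]
cv2.imwrite('pics/c6.png',np.hstack([cv2.resize(x,(400,400),interpolation=3) for x in(a,b)]))
```

```text
t 18.05 rack [-230.78    8.12  324.66] ax-in-rack z [ 0.74 -0.03 -0.67] y [ 0.04  1.   -0.01] q [ 0.43 -0.26  1.81 -0.84  1.68  0.05] w 92.67588208137298 0.0 [ 1.36  0.15 -0.79]
scene (332, 273) [0 0] 1.0
scene (352, 258) [0 0] 1.0
top (358, 246) [0 0] 1.0
top (344, 224) [0 0] 1.0
top (256, 293) [0 0] 1.0
top (302, 200) [0 0] 1.0
lemon [328.63 192.79] 92 -9.414296667816432 234.37056170465885
lemon [400.42 264.78] 439 45.45088909019487 -13.34068160219314
lemon [376.75 276.16] 435 -17.655431316097 -12.660461769972322
```

View pics/c6.png

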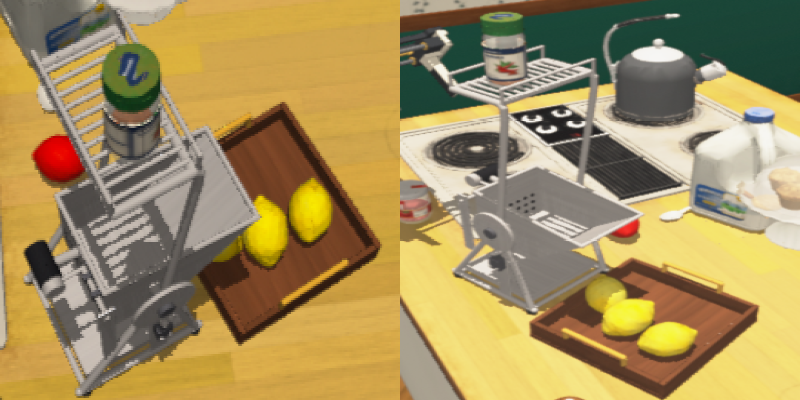

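The tub is home and empty, the grip and button look exactly as they did at the start, and the jar hasn't moved. All three lemons lie in the tray (right crop (605,292), (628,316), (667,338)), with the gripper clear. Handing in.

```bash
python3 -c "
from cell import *
print(hand_in())"
```

```text
the job is handed in; nothing more can be done
None
```

The job is handed in at about 18 s of the 45 s: all three lemons are in the tray, the tub is home upright with its button sprung out, and the jar has not moved; no verdict came back.

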